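# Space and hold a loose carved tile on its display board

## Task

The middle one of three carved wooden tiles has come loose on its display board: first slide it straight back against the metal batten so that the three stand in a neat row, without closing up the gaps beside it. Then stand the wooden spacer down on the board, wholly between the tiles, in whichever of the two gaps beside that tile is wide enough for it, and let go of the spacer. Finally press the loose tile sideways, flush and firmly against the spacer, still back against the batten, and finish while holding it pressed there; leave the jar, brush and drum alone.

Things in the scene. Friction and masses are not known exactly. Their poses are not given: they have to be found in the camera images.
- board: Fixed plywood board on the bench, 150 (x) x 300 (y) x 12 mm thick, turned up to 0.3 rad. Origin: centre of its underside; z up. A fixed aluminium batten, 15 mm wide, 14 mm above the board, runs along its far (+x) edge; the batten's inner face is at board x = +60 mm, so a tile back against it has its centre at x = +25 mm.
- tile: Loose tile: dark carved wood, 70 x 70 x 18 mm thick, about 0.15 kg, on the board between the fixed tiles, at first 27 to 45 mm out of line towards the board's front (-x) and up to 0.1 rad askew. A block-shaped boss, 28 (x) by 24 (y) mm, rises 20 mm above the middle of its face: a grip. Origin: centre of the underside, z up. It slides with dry friction.
- narrow_neighbour: Narrow end tile of the row, fixed to the board, against the batten: 70 (x) x 52 (y) x 18 mm thick, flat top. Origin: centre of its underside, 83 mm along the board's y from its middle, at one end or the other by chance. When the loose tile is slid straight back into line, the gap between them is 20 to 24 mm.
- wide_neighbour: Wide end tile of the row, fixed to the board, against the batten: 70 (x) x 80 (y) x 18 mm thick, flat top. Origin: centre of its underside, 83 mm from the board's middle, at the other end. When the loose tile is slid straight back into line, the gap between them is 6 to 10 mm.
- spacer: Spacer: loose plain wooden block 50 (x) x 14 (y) x 50 mm tall, about 30 g, standing on the bench to the robot's right of the board. Origin: centre of its underside, z up. Set in a gap, its long side runs along the gap (board x) and it stands 32 mm proud of the tiles. It can be gripped over its 50 mm length.
- jar: Bystander: jar with a lid, 56 mm across, 75 mm tall, on the robot's left. Origin: centre of its underside. Leave it alone.
- brush: Bystander: hand brush lying on the bench on the robot's right, beyond the spacer. Leave it alone.
- drum: Bystander: small waisted wooden drum, 105 mm across, 150 mm tall, on the robot's left, far side. Origin: centre of its underside. Leave it alone.
There are look-alikes about, which are no part of the job. What is shaped like the tile but green is not meant.

How it is judged:
By the outcome, as a careful person would: the job done as asked, in the order asked, and still so for the second after the job is handed in, while the arm keeps its last pose, push and grip.
It also fails if it takes over 59 s, if anything falls off the work surface, if the arm or the gripper's body presses on something with over 40 N, if the wrist force passes 120 N, or if a joint passes its speed limit or range.

## Robot

A 6-joint arm with a two-finger parallel gripper is mounted at the origin on the work surface. World frame = base frame: x ahead of the robot, y to its left, z up, the work surface at z = 0. Lengths are in m, angles in rad, forces in N, time in s.
With the tool pointing down it reaches from about 0.275 to 0.875 m from the base axis. Payload 12.5 kg.
Tool frame: the origin (TCP) lies at the very end of the fingers, on their centre line; the grasp point (between the pads) lies 19 mm behind it; z points along the fingers, y is the line along which they close (so a half turn about z gives the same grasp; the last joint's range is limited). The gripper opens to 85 mm and grips with 20 to 120 N. Pads are 22 mm wide; open, the fingers measure 114 mm over their backs; the gripper's body (76 mm by 85 mm) begins 54 mm behind the grasp point. The pads swing forward as they close: fully open they stand 13 mm farther back than shut.
Start: joints at [1.242, 0.351, 1.652, -0, 1.139, -0.085], TCP at [0.133, 0.534, 0.231] pointing down, gripper open.
Joint ranges: [-2.75, 2.75], [-0.79, 2.1], [0.01, 2.65], [-1.57, 4.71], [0.07, 3.14], [-2.87, 2.87]. Speed limits (rad/s): [2.22, 2.22, 2.79, 3.14, 3.14, 3.14].

## Interface

Orientations are given as a unit quaternion [x, y, z, w].
In Python, from bench import observe, cams, finish_job gives the robot as it stands.
- The arm moves only by the shell command python3 -m inch 'ROWS' [FORCE]. ROWS is JSON, a list of rows, each an object of numbers: "tx", "ty", "tz": the shift along the tool's x, y, z normalised to -1 to 1, where 1 is 150 mm; "roll": the turn about the tool's z normalised to -1 to 1, where 1 is 180 degrees; "jaw": the opening, from 0 (shut) to 1 (fully open). A call has 1 to 20 rows; each row shifts and turns the commanded pose from where the row before left it, along the tool's axes as they then stand; what a row does not reach is not made up. A row lasts 1/8 s, in which the tool goes at most 62.5 mm and 10.7 degrees, less where a joint would pass 70% of its speed; a pose out of reach is approached as far as the arm can. A call with a number of a shift or a turn outside -1 to 1 is refused whole. A call with a gripper value outside its range is refused whole. The fingers move at their own pace and stop on an object; FORCE is the grip in N (left out, the last holds). Time passes only in rows, so rows that do not move let the fingers close. It gives the time, the measured TCP pose, the force, the opening and the grip force at its end, in the units of the state.
- observe(): the state, without advancing time (a new reading comes with each control period).
- cams.snapshot(name): name is "side" or "top" or "wrist"; returns a dict with "pixels" (420x560x3 uint8, red, green, blue), "fov_y" (degrees; the focal length in pixels is half the picture's height over the tangent of half this angle, whatever the lens; pixels are square), "cx", "cy" (the principal point, pixels), "world_from_camera" (4x4, takes a point from camera to world coordinates). Camera axes: x right, y down, z forward; pixel columns grow to the right and rows downward; lengths in m; the calibration is good to about 2 mm. A picture is of the moment at which its call begins. There is no depth.
- finish_job(): hands the job in; it is judged then, once.
Trained networks look in a picture, given as the dict that the camera call returned (one of the last four; its "shot" number tells which), for a name from the list of things; names that differ only in an ending like _2 or _b are one class to them, and where a whole thing is asked for, a point or a joint stands for the part that bears it (a point fixed in the world has none). Each returns a list of dicts, best first, with "conf" (0 to 1); they miss things now and then, are a little off and sometimes report something else, mostly with a low value. They report only what shows in the picture. A call takes as long as a camera call. They do not tell look-alikes from the thing itself.
- cams.spot_in(picture, name): "location" ([x, y, z] in m, in the coordinates of the camera as it stood for that picture, good to about 4 mm: the middle of the surface that is visible of it).
- cams.cut_out(picture, name): "pixels" (420x560 bool, what is visible of it).
- cams.tip_of(picture, name): "location" ([x, y, z] in m, in the coordinates of the camera as it stood for that picture, good to about 4 mm: a listed point, or the origin of a listed thing).
The state is a dict: "time": time; "q": joint angles; "dq": joint speeds; "effort": joint torques, N m; "ee_pos": TCP position; "tcp_rot": TCP orientation; "wrist_force": force on the tool from outside, world axes, zero at the start; "moment": the same for the moment, N m; "grip_width": finger opening in m; "gripper_force": force on a finger pad.
Only numpy, scipy, OpenCV 4.12 (cv2) and the standard library are available. Lean on these libraries where they do the work, as an engineer would, in place of code of your own. Each camera call takes 0.05 s, during which the arm holds its last target. There are 200 camera calls.

## Working session

There is one attempt and no reset: what is moved stays moved. The work goes in short steps, Python scripts to look and compute and a shell command to move; the robot and the scene stay as the last step left them, time stands still between calls to the robot, and variables do not carry over. Pictures are saved under pics/ and viewed, at most 11 in all, crops included, and the job is handed in when it is done.

```bash
ls; mkdir -p pics; cat > h.py <<'E'
import numpy as np, cv2
from bench import observe, cams, finish_job
def K(p):
    f=210/np.tan(np.radians(p['fov_y'])/2); return f,p['cx'],p['cy']
def save(p,n): cv2.imwrite('pics/'+n, p['pixels'][:,:,::-1])
def w(p,l): T=np.array(p['world_from_camera']); return T[:3,:3]@np.array(l)+T[:3,3]
def proj(p,X):
    T=np.array(p['world_from_camera']); c=T[:3,:3].T@(np.array(X)-T[:3,3]); f,cx,cy=K(p); return np.array([f*c[0]/c[2]+cx,f*c[1]/c[2]+cy])
def onz(p,uv,z):
    T=np.array(p['world_from_camera']); f,cx,cy=K(p); d=T[:3,:3]@np.array([(uv[0]-cx)/f,(uv[1]-cy)/f,1]); o=T[:3,3]; return o+d*(z-o[2])/d[2]
E
python3 - <<'E'
from h import *
np.set_printoptions(precision=3,suppress=True)
s=observe(); print({k:np.round(v,3) for k,v in s.items()})
ims=[]
for n in ['top','side']:
    p=cams.snapshot(n); save(p,n+'0.png'); ims.append(p['pixels'])
    print(n,np.array(p['world_from_camera']),K(p))
    for t in ['board','tile','narrow_neighbour','wide_neighbour','spacer','jar','brush','drum']:
        for f in (cams.spot_in,cams.tip_of):
            for d in f(p,t)[:3]: 
                X=w(p,d['location']); print(t,f.__name__,round(d['conf'],2),X,proj(p,X).round())
E
```

```text
pics
{'time': np.float64(0.0), 'q': array([ 1.242,  0.351,  1.652,  0.   ,  1.139, -0.085]), 'dq': array([ 0.001, -0.   , -0.001, -0.   , -0.001,  0.001]), 'effort': array([ -0.   , -50.609, -29.141,  -0.   ,   0.004,   0.   ]), 'ee_pos': array([0.133, 0.533, 0.231]), 'tcp_rot': array([ 0.122,  0.993, -0.001, -0.   ]), 'wrist_force': array([-0.497,  0.321,  0.489]), 'moment': array([-0.007, -0.033, -0.028]), 'gripper_force': np.float64(0.0), 'grip_width': np.float64(0.085)}
top [[-0.029 -0.995  0.1    0.41 ]
 [-1.     0.028 -0.012  0.022]
 [ 0.009 -0.1   -0.995  1.297]
 [ 0.     0.     0.     1.   ]] (np.float64(460.3673590505434), 282.119202930326, 213.21860732350962)
board call 0.77 [0.552 0.057 0.013] [264. 209.]
board call 0.84 [ 0.568  0.074 -0.002] [258. 204.]
tile call 0.92 [0.399 0.109 0.017] [246. 265.]
tile call 0.83 [ 0.391 -0.045  0.018] [302. 266.]
tile call 0.59 [0.554 0.075 0.033] [257. 208.]
tile call 0.82 [ 0.399  0.11  -0.003] [247. 265.]
tile call 0.77 [0.555 0.075 0.013] [257. 208.]
tile call 0.7 [ 0.391 -0.044  0.004] [301. 266.]
narrow_neighbour call 0.95 [ 0.59
[... 1222 characters left out ...]
. 214.]
narrow_neighbour call 0.69 [ 0.59  -0.019  0.034] [304. 232.]
narrow_neighbour call 0.65 [ 0.591 -0.011  0.016] [304. 235.]
wide_neighbour call 0.64 [0.592 0.149 0.031] [299. 196.]
wide_neighbour call 0.86 [0.588 0.158 0.013] [298. 199.]
wide_neighbour call 0.22 [0.566 0.08  0.003] [293. 218.]
spacer call 0.58 [ 0.449 -0.283  0.038] [258. 306.]
spacer call 0.57 [0.437 0.351 0.045] [249. 156.]
spacer call 0.74 [ 0.446 -0.28   0.001] [257. 314.]
jar call 0.82 [0.438 0.351 0.05 ] [249. 155.]
brush call 0.81 [ 0.715 -0.351  0.022] [368. 328.]
brush call 0.92 [ 0.698 -0.353  0.005] [361. 333.]
drum call 0.61 [0.604 0.379 0.111] [298. 134.]
drum call 0.86 [ 0.609  0.405 -0.   ] [297. 157.]
```

```bash
python3 - <<'E'
import cv2
a=cv2.imread('pics/top0.png')[130:310,180:440]
cv2.imwrite('pics/topc.png',cv2.resize(a,None,fx=3,fy=3,interpolation=cv2.INTER_CUBIC))
E
```

```text
(no output)
```

View pics/topc.png

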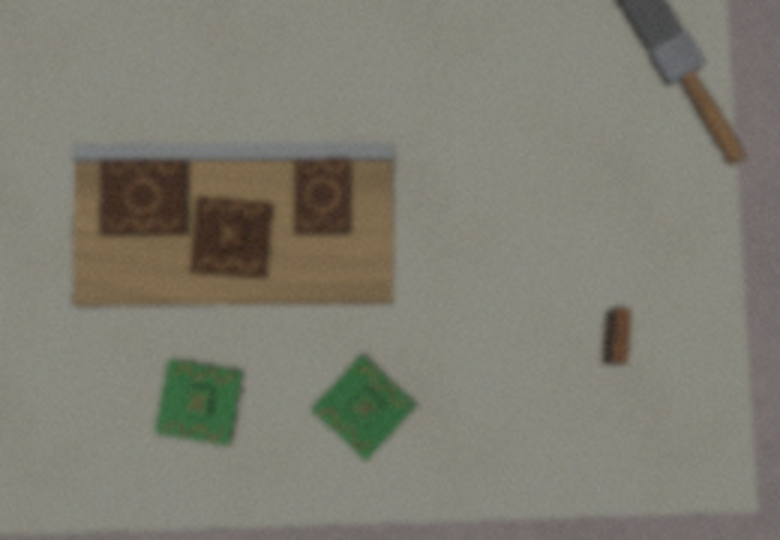

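The loose dark tile is at top pixel (257,209), on the board between two fixed dark ones. The look-alikes at (246,264) and (301,265) are green, so they are out. The spacer is at (386,242). I'll move the wrist camera over the board.

```bash
python3 -m inch '[{"tx":-0.3,"ty":-0.22,"tz":-0.1},{"tx":-0.3,"ty":-0.22,"tz":-0.1},{"tx":-0.3,"ty":-0.22,"tz":-0.1},{"tx":-0.3,"ty":-0.22,"tz":-0.1},{"tx":-0.3,"ty":-0.22,"tz":-0.1},{"tx":-0.3,"ty":-0.22,"tz":-0.1},{"tx":-0.3,"ty":-0.22},{"tx":-0.3,"ty":-0.22},{"tx":-0.3,"ty":-0.22},{"tx":-0.3,"ty":-0.22},{"roll":-0.04},{"roll":-0.04},{}]'
cat > look.py <<'E'
import sys
from h import *
np.set_printoptions(precision=4,suppress=True)
s=observe(); print(s['time'],s['ee_pos'],s['tcp_rot'])
p=cams.snapshot('wrist'); save(p,sys.argv[1]); print(np.array(p['world_from_camera']))
for t in sys.argv[2:]:
    for f in (cams.spot_in,cams.tip_of):
        for d in f(p,t)[:3]:
            X=w(p,d['location']); print(t,round(d['conf'],2),X,proj(p,X).round())
    for d in cams.cut_out(p,t)[:3]:
        m=d['pixels'].astype(np.uint8); c=max(cv2.findContours(m,0,2)[0],key=cv2.contourArea); r=cv2.minAreaRect(c)
        print(t,'cut',round(d['conf'],2),r)
E
python3 look.py w1.png tile narrow_neighbour wide_neighbour board
```

```text
1.7 [0.1327 0.5337 0.2313] [0.1216 0.9926 0.     0.    ]
[[ 0.2411  0.9286  0.2821  0.06  ]
 [ 0.9705 -0.2308 -0.0695  0.551 ]
 [ 0.0005  0.2906 -0.9568  0.3742]
 [ 0.      0.      0.      1.    ]]
tile 0.48 [0.4245 0.1424 0.0096] [ 89. 415.]
tile cut 0.57 ((87.5, 411.0), (16.0, 13.0), 90.0)schema error: expected keys tx, ty, tz, roll, jaw
```

View pics/w1.png

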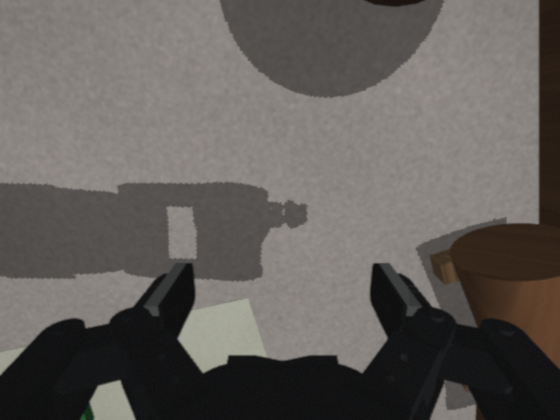

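The picture shows only the start view (fingers, bench shadow), because the call was refused: every row needs all the keys.

```bash
python3 -m inch '[{"tx":-0.3,"ty":-0.22,"tz":-0.1,"roll":0,"jaw":1},{"tx":-0.3,"ty":-0.22,"tz":-0.1,"roll":0,"jaw":1},{"tx":-0.3,"ty":-0.22,"tz":-0.1,"roll":0,"jaw":1},{"tx":-0.3,"ty":-0.22,"tz":-0.1,"roll":0,"jaw":1},{"tx":-0.3,"ty":-0.22,"tz":-0.1,"roll":0,"jaw":1},{"tx":-0.3,"ty":-0.22,"tz":-0.1,"roll":0,"jaw":1},{"tx":-0.3,"ty":-0.22,"tz":0,"roll":0,"jaw":1},{"tx":-0.3,"ty":-0.22,"tz":0,"roll":0,"jaw":1},{"tx":0,"ty":-0.22,"tz":0,"roll":-0.04,"jaw":1},{"tx":0,"ty":-0.22,"tz":0,"roll":-0.04,"jaw":1},{"tx":0,"ty":0,"tz":0,"roll":0,"jaw":1}]'
python3 look.py w2.png tile narrow_neighbour wide_neighbour board
```

```text
time: 3.72
ee_pos: [0.4064, 0.1245, 0.3215]
tcp_rot: [-0.003, 1.0, -0.0, 0.0]
wrist_force: [-0.5, -0.3, -0.5]
grip_width: 0.0852
gripper_force: 0.0
3.725 [0.4064 0.1245 0.3215] [-0.003   1.     -0.0001  0.0002]
[[-0.0063  0.9567  0.2911  0.3315]
 [ 1.      0.0058  0.0026  0.1234]
 [ 0.0007  0.2911 -0.9567  0.4643]
 [ 0.      0.      0.      1.    ]]
tile 0.91 [0.5458 0.0771 0.0298] [252. 260.]
tile 0.64 [0.3995 0.1078 0.0165] [271. 167.]
tile 0.63 [ 0.3876 -0.0415  0.0172] [170. 158.]
tile 0.7 [ 0.4019  0.1101 -0.0018] [273. 166.]
tile 0.68 [ 0.3854 -0.044  -0.0016] [173. 155.]
tile 0.55 [0.5575 0.0771 0.0093] [253. 260.]
tile cut 0.83 ((272.6003723144531, 166.34835815429688), (49.06432342529297, 49.19939041137695), 11.689370155334473)
tile cut 0.82 ((252.5689697265625, 260.1724548339844), (44.67847442626953, 43.100608825683594), 4.763641834259033)
tile cut 0.6 ((171.77052307128906, 159.23805236816406), (51.859291076660156, 48.345951080322266), 41.3477783203125)
narrow_neighbour 0.86 [0.58   0.0035 0.0299] [207. 279.]
narrow_neighbour 0.85 [ 0.589  -0.0046  0.0112] [205. 278.]
narrow_neighbour cut 0.79 ((202.0, 280.0), (42.0, 32.0), 90.0)
wide_neighbour 0.62 [0.5861 0.1586 0.0309] [303. 283.]
wide_neighbour 0.78 [0.594  0.1573 0.012 ] [301. 281.]
wide_neighbour cut 0.89 ((301.61279296875, 282.7135009765625), (48.825199127197266, 42.380062103271484), 1.5074357986450195)
board 0.96 [0.5339 0.0787 0.0102] [254. 248.]
board cut 0.87 ((250.9932861328125, 264.9265441894531), (186.19635009765625, 88.58245086669922), 1.4814571142196655)
board cut 0.75 ((17.5, 199.0), (40.0, 35.0), 90.0)
```

View pics/w2.png

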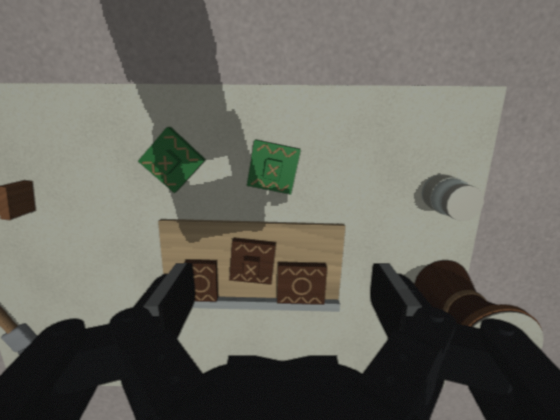

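The view shows the dark tile at (252,260) between the narrow neighbour (203,280, right end from the robot's view) and the wide one (302,283). The green look-alikes are at (171,159) and (272,166). I'll go in closer for precise edges.

```bash
python3 -m inch '[{"tx":-0.22,"ty":-0.06,"tz":0.2,"roll":0,"jaw":1},{"tx":-0.22,"ty":-0.06,"tz":0.2,"roll":0,"jaw":1},{"tx":-0.22,"ty":-0.06,"tz":0.2,"roll":0,"jaw":1},{"tx":-0.22,"ty":-0.06,"tz":0.2,"roll":0,"jaw":1},{"tx":-0.22,"ty":-0.06,"tz":0.2,"roll":0,"jaw":1},{"tx":0,"ty":0,"tz":0,"roll":0,"jaw":1}]'
python3 look.py w3.png tile narrow_neighbour wide_neighbour board
python3 -c "
import cv2
a=cv2.imread('pics/w3.png')[60:360,100:480]
cv2.imwrite('pics/w3c.png',cv2.resize(a,None,fx=2,fy=2,interpolation=cv2.INTER_CUBIC))"
```

```text
time: 5.12
ee_pos: [0.572, 0.0814, 0.1686]
tcp_rot: [-0.003, 1.0, -0.0, -0.002]
wrist_force: [-1.1, 0.9, 0.9]
grip_width: 0.0855
gripper_force: 0.0
5.125 [0.572  0.0814 0.1686] [-0.0032  1.     -0.0001 -0.002 ]
[[-0.0068  0.9579  0.2869  0.4977]
 [ 1.      0.0063  0.0025  0.0803]
 [ 0.0005  0.2869 -0.958   0.3117]
 [ 0.      0.      0.      1.    ]]
tile 0.94 [0.4149 0.1077 0.0157] [314.  21.]
tile 0.87 [0.5487 0.076  0.0278] [277. 176.]
tile 0.87 [ 0.4102 -0.0412  0.0149] [142.  14.]
tile 0.73 [0.4    0.1094 0.0019] [315.   7.]
tile 0.67 [0.5544 0.0773 0.0104] [279. 179.]
tile cut 0.9 ((144.5, 27.5), (55.0, 103.0), 90.0)
tile cut 0.83 ((277.6349792480469, 178.2660675048828), (75.46709442138672, 73.67027282714844), 6.788974285125732)
tile cut 0.6 ((313.5667419433594, 20.958101272583008), (83.1415023803711, 62.00099563598633), 12.875)
narrow_neighbour 0.64 [ 0.5863 -0.0045  0.0289] [196. 214.]
narrow_neighbour 0.61 [ 0.5917 -0.0071  0.0111] [198. 214.]
wide_neighbour 0.95 [0.5917 0.1573 0.0296] [359. 220.]
wide_neighbour 0.36 [0.5528 0.0777 0.0282] [279. 181.]
wide_neighbour 0.57 [0.5923 0.1556 0.0107] [353. 215.]
wide_neighbour cut 0.71 ((358.43658447265625, 217.89328002929688), (86.22956848144531, 71.57674407958984), 2.9609360694885254)
board 0.61 [0.5413 0.0586 0.0117] [260. 166.]
board 0.51 [0.5531 0.0789 0.0251] [280. 180.]
board cut 0.61 ((274.91400146484375, 187.4239501953125), (314.30523681640625, 152.1400909423828), 1.6846843957901)
```

View pics/w3c.png

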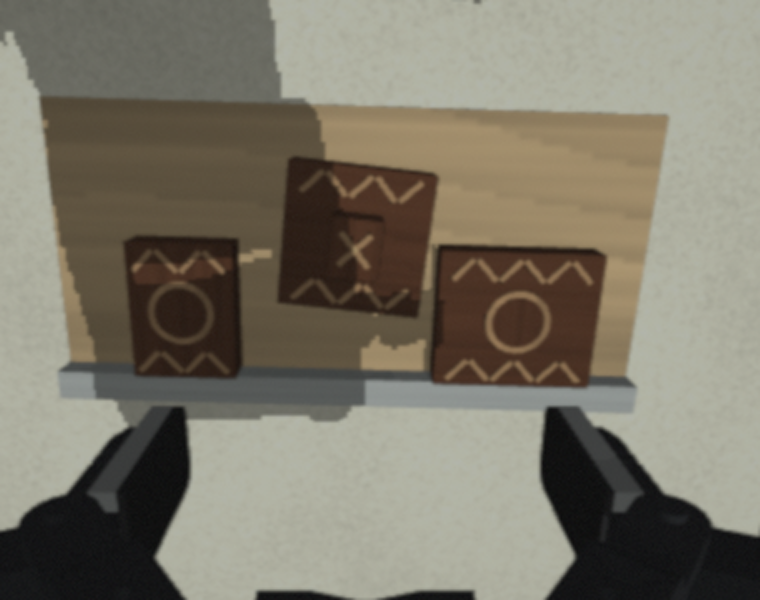

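The enlarged crop confirms the loose tile: dark, boss at crop (357,240), narrow neighbour left (182,310), wide neighbour right (515,318). I'll compute the geometry.

```bash
python3 - <<'E'
from h import *
np.set_printoptions(precision=4,suppress=True)
p=cams.snapshot('wrist')
o=lambda u,v,z: onz(p,(u/2+100-.25,v/2+60-.25),z)[:2]
P=dict(bfl=o(42,97,.012),bfr=o(667,115,.012))
for n,c in dict(T=[(290,160),(437,176),(419,317),(279,301)],N=[(128,243),(238,241),(241,376),(135,376)],W=[(440,249),(604,254),(588,385),(433,382)],Bat=[(60,399),(635,410)]).items():
    a=np.array([o(*q,.030 if n!='Bat' else .026) for q in c]); P[n]=a; print(n,a.ravel(),np.linalg.norm(np.diff(a,axis=0),axis=1),'c',a.mean(0))
print(P['bfl'],P['bfr'],np.linalg.norm(P['bfl']-P['bfr']))
d=P['bfr']-P['bfl']; print('yaw front',np.arctan2(-d[0],d[1]))
d=P['W'][1]-P['W'][0]; print('yaw W',np.arctan2(-d[0],d[1]))
d=P['Bat'][1]-P['Bat'][0]; print('yaw Bat',np.arctan2(-d[0],d[1]))
d=P['T'][1]-P['T'][0]; e=P['T'][2]-P['T'][3];print('tile',np.arctan2(-d[0],d[1]),np.arctan2(-e[0],e[1]))
d=P['W'].mean(0)-P['N'].mean(0); print('yaw NW',np.arctan2(-d[0],d[1]),np.linalg.norm(d))
# triangulate cross with w2 pose
T=np.array(p['world_from_camera']); f,cx,cy=K(p)
T2=np.array([[-0.0063,.9567,.2911,.3315],[1,.0058,.0026,.1234],[.0007,.2911,-.9567,.4643]])
A=[];b=[]
for M,u,v in ((T,278.5,185),(T2,251,269)):
    r=M[:3,:3]@[(u-cx)/f,(v-cy)/f,1]; r/=np.linalg.norm(r); Q=np.eye(3)-np.outer(r,r); A.append(Q); b.append(Q@M[:3,3])
print('cross',np.linalg.lstsq(np.vstack(A),np.hstack(b),rcond=None)[0])
E
```

```text
T [0.5154 0.0467 0.5221 0.1149 0.5913 0.1089 0.5835 0.0393] [0.0685 0.0694 0.07  ] c [0.5531 0.0774]
N [ 0.5549 -0.0322  0.5535  0.0207  0.624   0.0184  0.6244 -0.0361] [0.0529 0.0705 0.0545] c [ 0.5892 -0.0073]
W [0.5567 0.1178 0.5585 0.1972 0.6277 0.1975 0.6266 0.1173] [0.0794 0.0691 0.0802] c [0.5924 0.1575]
Bat [ 0.6397 -0.0786  0.6438  0.2258] [0.3045] c [0.6417 0.0736]
[ 0.4882 -0.0728] [0.494  0.2264] 0.29933717977162555
yaw front -0.019434556207299128
yaw W -0.02323248836733981
yaw Bat -0.013578768576571126
tile -0.09830067093117904 -0.1117839660735477
yaw NW -0.01922821162956107 0.16479571160650042
cross [0.5541 0.0775 0.046 ]
```

```bash
python3 -m inch '[{"tx":0.12,"ty":-0.026,"tz":0.1,"roll":0,"jaw":1},{"tx":0,"ty":0,"tz":0.25,"roll":0.0355,"jaw":0.7},{"tx":0,"ty":0,"tz":0.25,"roll":0,"jaw":0.7},{"tx":0,"ty":0,"tz":0.15,"roll":0,"jaw":0.7},{"tx":0,"ty":0,"tz":0,"roll":0,"jaw":0.7},{"tx":0,"ty":0,"tz":0,"roll":0,"jaw":0.7},{"tx":0,"ty":0,"tz":0,"roll":0,"jaw":0.7}]'
python3 -c "
from h import *
from scipy.spatial.transform import Rotation as R
s=observe(); print(s['ee_pos'],R.from_quat(s['tcp_rot']).as_matrix())"
```

```text
time: 6.7
ee_pos: [0.5546, 0.0781, 0.06]
tcp_rot: [0.052, 0.999, 0.0, 0.001]
wrist_force: [0.2, -0.1, -0.0]
grip_width: 0.0597
gripper_force: 0.0
[0.55455585 0.07811148 0.05996267] [[-9.94599239e-01  1.03771820e-01  1.93976168e-03]
 [ 1.03772236e-01  9.94601081e-01  1.14784339e-04]
 [-1.91737768e-03  3.15457824e-04 -9.99998112e-01]]
```

```bash
python3 -m inch '[{"tx":0,"ty":-0.002,"tz":0.08,"roll":0,"jaw":0.7},{"tx":0,"ty":-0.002,"tz":0.083,"roll":0,"jaw":0.7},{"tx":0,"ty":0,"tz":0,"roll":0,"jaw":0.35},{"tx":0,"ty":0,"tz":0,"roll":0,"jaw":0.2},{"tx":0,"ty":0,"tz":0,"roll":0,"jaw":0.2},{"tx":0,"ty":0,"tz":0,"roll":0,"jaw":0.2},{"tx":0,"ty":0,"tz":0,"roll":0,"jaw":0.2}]' 40
```

```text
time: 7.58
ee_pos: [0.5538, 0.0775, 0.0344]
tcp_rot: [0.052, 0.999, -0.0, 0.0]
wrist_force: [0.3, -0.6, -0.4]
grip_width: 0.023
gripper_force: 39.6
```

```bash
python3 -m inch '[{"tx":0,"ty":0,"tz":0,"roll":-0.0272,"jaw":0.2},{"tx":0,"ty":0,"tz":0,"roll":0,"jaw":0.2},{"tx":-0.08,"ty":0,"tz":0,"roll":0,"jaw":0.2},{"tx":-0.08,"ty":0,"tz":0,"roll":0,"jaw":0.2},{"tx":-0.067,"ty":0,"tz":0,"roll":0,"jaw":0.2},{"tx":0,"ty":0,"tz":0,"roll":0,"jaw":0.2},{"tx":0,"ty":0,"tz":0,"roll":0,"jaw":0.2}]' 40
```

```text
time: 8.45
ee_pos: [0.5881, 0.0768, 0.0344]
tcp_rot: [0.009, 1.0, -0.0, 0.0]
wrist_force: [1.4, -0.9, 1.0]
grip_width: 0.023
gripper_force: 39.8
```

```bash
python3 -m inch '[{"tx":-0.013,"ty":0,"tz":0,"roll":0,"jaw":0.2},{"tx":-0.007,"ty":0,"tz":0,"roll":0,"jaw":0.2},{"tx":0,"ty":0,"tz":0,"roll":0,"jaw":0.2}]' 40
```

```text
time: 8.82
ee_pos: [0.5903, 0.0768, 0.0344]
tcp_rot: [0.009, 1.0, -0.0, -0.001]
wrist_force: [-2.4, 0.9, 5.5]
grip_width: 0.0226
gripper_force: 40.2
```

```bash
python3 -m inch '[{"tx":-0.007,"ty":0,"tz":0,"roll":0,"jaw":0.2},{"tx":-0.007,"ty":0,"tz":0,"roll":0,"jaw":0.2},{"tx":0,"ty":0,"tz":0,"roll":0,"jaw":0.2}]' 40
```

```text
time: 9.2
ee_pos: [0.5918, 0.0768, 0.0344]
tcp_rot: [0.009, 1.0, -0.0, -0.001]
wrist_force: [-5.9, 0.4, 8.3]
grip_width: 0.0231
gripper_force: 40.6
```

```bash
python3 -m inch '[{"tx":-0.01,"ty":0,"tz":0,"roll":0,"jaw":0.2},{"tx":-0.01,"ty":0,"tz":0,"roll":0,"jaw":0.2},{"tx":0,"ty":0,"tz":0,"roll":0,"jaw":0.2}]' 40
```

```text
time: 9.57
ee_pos: [0.592, 0.0769, 0.0344]
tcp_rot: [0.009, 1.0, -0.0, -0.005]
wrist_force: [-22.7, 0.8, 22.0]
grip_width: 0.0227
gripper_force: 42.4
```

```bash
python3 -m inch '[{"tx":0.018,"ty":0,"tz":0,"roll":0,"jaw":0.2},{"tx":0,"ty":0,"tz":0,"roll":0,"jaw":0.2},{"tx":0,"ty":0,"tz":0,"roll":0,"jaw":0.4},{"tx":0,"ty":0,"tz":0,"roll":0,"jaw":0.7},{"tx":0,"ty":0,"tz":0,"roll":0,"jaw":0.7},{"tx":0.1,"ty":0,"tz":-0.35,"roll":0,"jaw":1},{"tx":0.2,"ty":0,"tz":-0.35,"roll":0,"jaw":1},{"tx":0.2,"ty":-0.15,"tz":-0.25,"roll":0,"jaw":1},{"tx":0,"ty":0,"tz":0,"roll":0,"jaw":1}]'
python3 look.py w4.png tile narrow_neighbour wide_neighbour spacer
python3 -c "
import cv2
a=cv2.imread('pics/w4.png')[120:340,130:430]
cv2.imwrite('pics/w4c.png',cv2.resize(a,None,fx=2.6,fy=2.6,interpolation=cv2.INTER_CUBIC))"
```

```text
time: 10.7
ee_pos: [0.5178, 0.0549, 0.1796]
tcp_rot: [0.01, 1.0, -0.0, 0.002]
wrist_force: [0.4, 0.4, 0.0]
grip_width: 0.0855
gripper_force: 0.0
10.7 [0.5178 0.0549 0.1796] [ 0.0097  1.     -0.      0.0023]
[[ 0.019   0.9553  0.295   0.4423]
 [ 0.9998 -0.0184 -0.0048  0.0557]
 [ 0.0008  0.295  -0.9555  0.3222]
 [ 0.      0.      0.      1.    ]]
tile 0.8 [0.4039 0.1072 0.0191] [337.  73.]
tile 0.77 [0.5853 0.0761 0.0316] [304. 258.]
tile 0.84 [0.5948 0.077  0.0097] [303. 257.]
tile 0.65 [ 0.3893 -0.0449 -0.    ] [178.  63.]
tile 0.56 [0.402  0.1085 0.0007] [335.  74.]
tile cut 0.79 ((175.76197814941406, 61.04952621459961), (93.09394073486328, 77.26741027832031), 42.709388732910156)
tile cut 0.57 ((305.0, 257.5), (63.0, 66.0), 90.0)
tile cut 0.56 ((340.07623291015625, 68.721435546875), (79.10877990722656, 85.06114196777344), 11.070201873779297)
narrow_neighbour 0.93 [ 0.5821 -0.0065  0.0297] [226. 256.]
narrow_neighbour 0.78 [ 0.5902 -0.006   0.01  ] [230. 255.]
narrow_neighbour cut 0.63 ((224.0, 257.5), (63.0, 52.0), 90.0)
wide_neighbour 0.93 [0.5813 0.149  0.0286] [372. 252.]
wide_neighbour 0.73 [0.5912 0.1575 0.0117] [374. 254.]
wide_neighbour 0.63 [0.5939 0.0787 0.0099] [305. 256.]
wide_neighbour cut 0.98 ((377.4702453613281, 257.868896484375), (80.39405059814453, 65.2671890258789), 1.2453643083572388)
```

View pics/w4c.png

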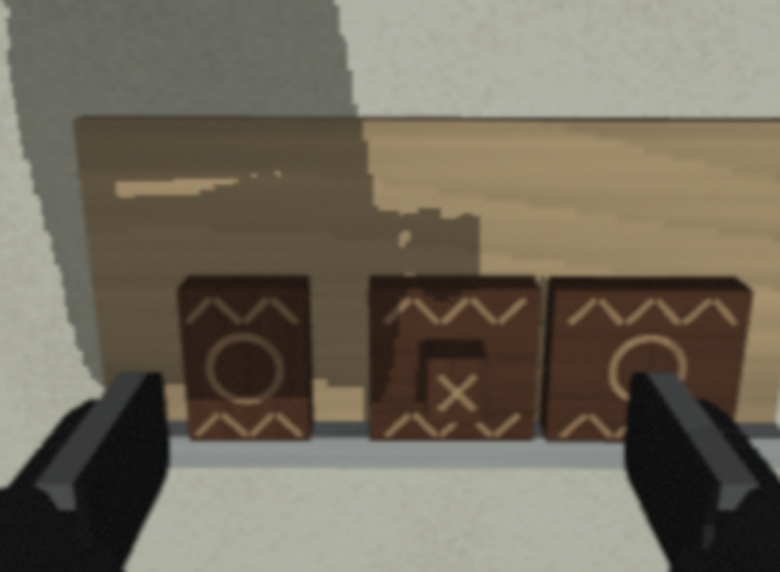

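The tile now stands in row, back on the batten: crop (370–538, 290–440), with gaps left (311–369) and right (540–547). I'll measure them and move toward the spacer.

```bash
python3 - <<'E'
from h import *
np.set_printoptions(precision=4,suppress=True)
import json
p=cams.snapshot('wrist')
g=cv2.cvtColor(p['pixels'],cv2.COLOR_RGB2GRAY).astype(int)
for r in (240,255,270,280): print(r,g[r,240:282].tolist(),g[r,330:348].tolist())
o=lambda u,v,z=.03: onz(p,(u/2.6+130-.3,v/2.6+120-.3),z)[:2]
for q in [(181,290),(310,289),(371,290),(537,290),(549,292),(750,294),(312,438),(369,438),(537,439),(545,440)]: print(q,o(*q))
E
python3 -m inch '[{"tx":0.15,"ty":-0.37,"tz":0,"roll":0,"jaw":1},{"tx":0.1,"ty":-0.38,"tz":0,"roll":0,"jaw":1},{"tx":0,"ty":-0.4,"tz":0,"roll":0,"jaw":1},{"tx":0,"ty":-0.4,"tz":0,"roll":0,"jaw":1},{"tx":0,"ty":-0.4,"tz":0,"roll":0,"jaw":1},{"tx":0,"ty":-0.2,"tz":0,"roll":0,"jaw":1},{"tx":0,"ty":0,"tz":0,"roll":0,"jaw":1}]'
python3 look.py w5.png spacer brush
python3 -c "
import cv2
a=cv2.imread('pics/w5.png')[60:300,120:440]
cv2.imwrite('pics/w5c.png',cv2.resize(a,None,fx=2.4,fy=2.4,interpolation=cv2.INTER_CUBIC))"
```

```text
240 [39, 35, 35, 34, 34, 33, 32, 34, 58, 79, 84, 84, 85, 85, 85, 85, 84, 84, 84, 85, 85, 85, 85, 85, 85, 85, 85, 85, 86, 84, 71, 46, 35, 34, 34, 34, 34, 34, 35, 38, 46, 58] [64, 55, 54, 54, 54, 54, 55, 60, 67, 62, 39, 27, 35, 46, 53, 55, 55, 56]
255 [31, 33, 34, 33, 34, 34, 31, 31, 44, 67, 82, 85, 85, 86, 86, 85, 86, 86, 86, 86, 86, 86, 86, 85, 86, 86, 86, 86, 87, 85, 72, 51, 35, 32, 33, 32, 33, 33, 35, 32, 33, 34] [53, 55, 54, 54, 54, 56, 64, 74, 68, 42, 29, 33, 46, 53, 54, 55, 54, 55]
270 [33, 31, 34, 34, 34, 34, 33, 28, 47, 83, 115, 122, 123, 122, 122, 121, 113, 95, 84, 80, 80, 80, 79, 79, 80, 81, 80, 80, 80, 79, 71, 54, 39, 33, 33, 34, 33, 33, 36, 43, 50, 52] [51, 51, 52, 52, 53, 57, 65, 64, 41, 26, 33, 45, 52, 53, 53, 53, 53, 51]
280 [53, 54, 52, 53, 53, 51, 50, 43, 45, 78, 115, 133, 137, 138, 136, 137, 137, 138, 137, 137, 137, 137, 137, 138, 138, 138, 137, 135, 120, 93, 75, 60, 50, 48, 49, 48, 48, 48, 48, 49, 49, 50] [51, 48, 48, 49, 54, 65, 67, 47, 28, 30, 39, 50, 53, 51, 52, 52, 53, 52]
(181, 290) [ 0.5517 -0.0307]
(310, 289) [0.5522 0.0204]
(371, 290) [0.5531 0.0445]
(537, 2
[... 267 characters left out ...]
force: [0.2, 0.5, -0.4]
grip_width: 0.0855
gripper_force: 0.0
12.275 [ 0.4741 -0.2678  0.1767] [ 0.0106  0.9999 -0.0001  0.0001]
[[ 0.0208  0.9566  0.2908  0.3992]
 [ 0.9998 -0.0201 -0.0055 -0.2669]
 [ 0.0006  0.2908 -0.9568  0.3195]
 [ 0.      0.      0.      1.    ]]
spacer 0.84 [ 0.4459 -0.2813  0.0494] [267. 173.]
spacer 0.56 [ 0.4535 -0.28   -0.0009] [271. 172.]
spacer cut 0.86 ((273.3353576660156, 173.98171997070312), (15.23955249786377, 57.313968658447266), 6.340191841125488)
brush 0.93 [ 0.6631 -0.3762  0.0211] [196. 349.]
brush 0.78 [ 0.6993 -0.3559  0.0009] [219. 360.]
brush cut 0.7 ((199.12075805664062, 347.6684875488281), (58.05864715576172, 26.94921112060547), 45.83031463623047)
```

View pics/w5c.png

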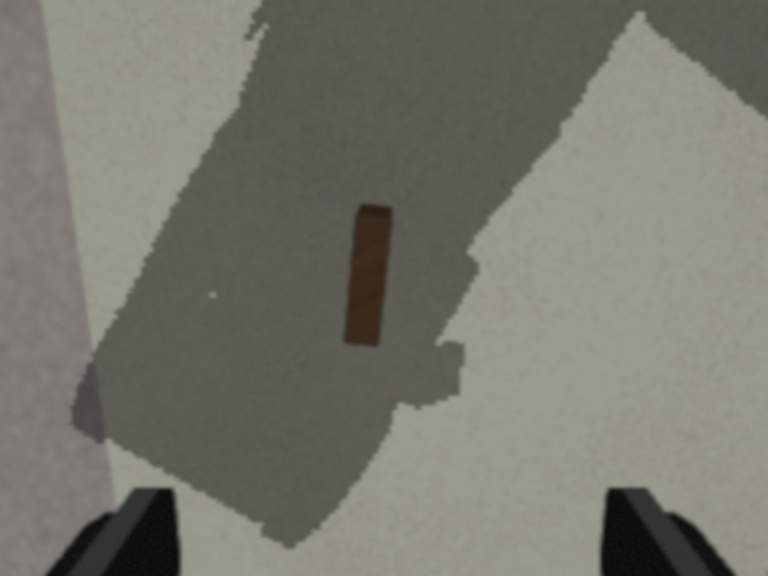

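The crop shows the spacer standing alone: top face (357,218)–(391,218)–(379,346)–(345,343), with nothing else within finger reach.

```bash
python3 - <<'E'
from h import *
np.set_printoptions(precision=4,suppress=True)
p=cams.snapshot('wrist'); t=cams.snapshot('top')
a=np.array([onz(p,(u/2.4+120-.3,v/2.4+60-.3),.05)[:2] for u,v in [(357,219),(391,219),(379,346),(345,343)]])
print(a,a.mean(0)); m=(a[2]+a[3]-a[0]-a[1])/2; print(np.linalg.norm(m),'long axis yaw',np.arctan2(m[1],m[0]))
for z in (.04,.05,.06):
    print(z,onz(p,(368/2.4+120-.3,281.5/2.4+60-.3),z),[ (onz(t,cv2.minAreaRect(max(cv2.findContours(d['pixels'].astype(np.uint8),0,2)[0],key=cv2.contourArea))[0],z),d['conf']) for d in cams.cut_out(t,'spacer')[:1]])
s=observe(); print(s['ee_pos'])
E
```

```text
[[ 0.4264 -0.2771]
 [ 0.4266 -0.2646]
 [ 0.4752 -0.27  ]
 [ 0.4738 -0.2832]] [ 0.4505 -0.2737]
0.04832355087258852 long axis yaw -0.11999843801253891
0.04 [ 0.4517 -0.274   0.04  ] []
0.05 [ 0.4498 -0.2737  0.05  ] []
0.06 [ 0.4479 -0.2733  0.06  ] []
[ 0.4744 -0.2659  0.1769]
```

```bash
python3 -m inch '[{"tx":0.158,"ty":-0.055,"tz":0,"roll":0,"jaw":1},{"tx":0,"ty":0,"tz":0,"roll":0.0591,"jaw":1},{"tx":0,"ty":0,"tz":0,"roll":0.0591,"jaw":1},{"tx":0,"ty":0,"tz":0,"roll":0.0591,"jaw":1},{"tx":0,"ty":0,"tz":0,"roll":0.0591,"jaw":1},{"tx":0,"ty":0,"tz":0,"roll":0.0591,"jaw":1},{"tx":0,"ty":0,"tz":0.1,"roll":0.0591,"jaw":1},{"tx":0,"ty":0,"tz":0.2,"roll":0.0591,"jaw":1},{"tx":0,"ty":0,"tz":0.2,"roll":0.0591,"jaw":1},{"tx":0,"ty":0,"tz":0.15,"roll":0.0591,"jaw":1},{"tx":0,"ty":0,"tz":0,"roll":0,"jaw":1},{"tx":0,"ty":0,"tz":0,"roll":0,"jaw":1}]'
python3 look.py w6.png spacer
python3 -c "
from h import *
from scipy.spatial.transform import Rotation as R
s=observe(); print(R.from_quat(s['tcp_rot']).as_matrix())"
```

```text
time: 14.38
ee_pos: [0.451, -0.2742, 0.0802]
tcp_rot: [0.746, 0.665, 0.0, 0.001]
wrist_force: [1.0, -0.3, -0.4]
grip_width: 0.0855
gripper_force: 0.0
14.375 [ 0.451  -0.2742  0.0802] [0.7464 0.6655 0.0001 0.0006]
[[ 0.9935 -0.109  -0.0334  0.4588]
 [-0.114  -0.9503 -0.2897 -0.2009]
 [-0.0002  0.2916 -0.9565  0.223 ]
 [ 0.      0.      0.      1.    ]]
spacer 0.59 [ 0.4522 -0.2721  0.0467] [285. 237.]
spacer 0.91 [ 0.4498 -0.2829 -0.0003] [283. 228.]
spacer cut 0.89 ((281.71563720703125, 234.07008361816406), (79.34436798095703, 44.55810546875), 1.080924153327942)
[[ 1.16924779e-01  9.93140086e-01  1.16878110e-03]
 [ 9.93140505e-01 -1.16923801e-01 -8.72944304e-04]
 [-7.30297652e-04  1.26283268e-03 -9.99998936e-01]]
```

View pics/w6.png

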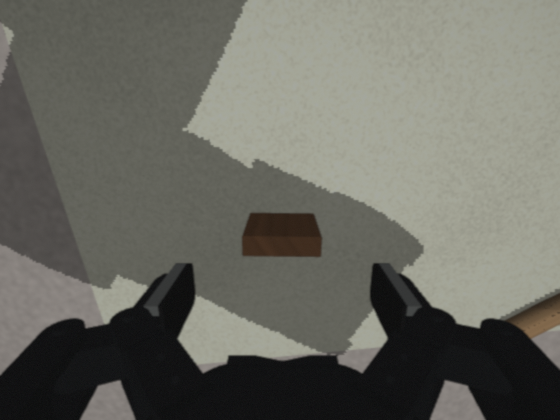

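The fingers straddle the spacer, whose top face spans (242–321, 235–256) in the view. I'll check its centre.

```bash
python3 - <<'E'
from h import *
p=cams.snapshot('wrist')
a=np.array([onz(p,q,.05)[:2] for q in [(242,256),(321,256),(320,235),(245,235)]]); print(a.round(4),a.mean(0))
for z in (.045,.05,.055): print(z,onz(p,(282,245.5),z))
E
```

```text
[[ 0.4241 -0.2802]
 [ 0.4736 -0.2861]
 [ 0.4741 -0.2718]
 [ 0.4281 -0.2664]] [ 0.44998649 -0.27611764]
0.045 [ 0.44974116 -0.27821191  0.045     ]
0.05 [ 0.4499987  -0.27603988  0.05      ]
0.055 [ 0.45025624 -0.27386784  0.055     ]
```

```bash
python3 -m inch '[{"tx":-0.007,"ty":0,"tz":0.2,"roll":0,"jaw":1},{"tx":0,"ty":0,"tz":0.188,"roll":0,"jaw":1},{"tx":0,"ty":0,"tz":0,"roll":0,"jaw":0.7},{"tx":0,"ty":0,"tz":0,"roll":0,"jaw":0.5},{"tx":0,"ty":0,"tz":0,"roll":0,"jaw":0.5},{"tx":0,"ty":0,"tz":0,"roll":0,"jaw":0.5},{"tx":0,"ty":0,"tz":0,"roll":0,"jaw":0.5}]' 30
```

```text
time: 15.5
ee_pos: [0.451, -0.2754, 0.0224]
tcp_rot: [0.748, 0.664, 0.0, 0.001]
wrist_force: [-1.1, 0.0, 7.5]
grip_width: 0.0494
gripper_force: 32.2
```

```bash
python3 -m inch '[{"tx":0,"ty":0,"tz":-0.2,"roll":0,"jaw":0.5},{"tx":0,"ty":0,"tz":-0.3,"roll":-0.032,"jaw":0.5},{"tx":0,"ty":0,"tz":-0.3,"roll":0,"jaw":0.5},{"tx":0.34,"ty":0.148,"tz":0,"roll":0,"jaw":0.5},{"tx":0.34,"ty":0.148,"tz":0,"roll":0,"jaw":0.5},{"tx":0.34,"ty":0.148,"tz":0,"roll":0,"jaw":0.5},{"tx":0.34,"ty":0.148,"tz":0,"roll":0,"jaw":0.5},{"tx":0.34,"ty":0.148,"tz":0,"roll":0,"jaw":0.5},{"tx":0.34,"ty":0.148,"tz":0,"roll":0,"jaw":0.5},{"tx":0,"ty":0,"tz":0.2,"roll":0,"jaw":0.5},{"tx":0,"ty":0,"tz":0,"roll":0,"jaw":0.5},{"tx":0,"ty":0,"tz":0,"roll":0,"jaw":0.5}]'
python3 look.py w7.png spacer narrow_neighbour tile
```

```text
time: 17.0
ee_pos: [0.5894, 0.028, 0.1122]
tcp_rot: [0.714, 0.7, 0.0, 0.0]
wrist_force: [0.3, -0.2, 0.8]
grip_width: 0.0495
gripper_force: 31.5
17.0 [0.5894 0.028  0.1122] [0.7138 0.7004 0.0002 0.0003]
[[ 0.9998 -0.0177 -0.0056  0.5902]
 [-0.0186 -0.9566 -0.291   0.1017]
 [-0.0002  0.291  -0.9567  0.2551]
 [ 0.      0.      0.      1.    ]]
spacer 0.91 [0.5899 0.0316 0.1346] [285. 281.]
spacer 0.87 [0.5889 0.0231 0.0883] [283. 254.]
spacer cut 0.64 ((282.5, 275.0), (112.99998474121094, 69.99998474121094), -0.0)
narrow_neighbour 0.61 [0.5936 0.0158 0.0307] [289. 231.]
narrow_neighbour 0.78 [ 0.5912 -0.008   0.0092] [286. 248.]
narrow_neighbour cut 0.91 ((283.5254821777344, 231.61521911621094), (87.03258514404297, 18.187528610229492), 0.7742201685905457)
tile 0.94 [0.4172 0.1063 0.0181] [ 53. 117.]
tile 0.71 [0.5942 0.0809 0.0296] [288. 148.]
tile 0.64 [ 0.3949 -0.0358  0.0196] [ 65. 285.]
tile 0.98 [ 0.3932 -0.0452 -0.0014] [ 81. 282.]
tile 0.82 [ 0.4023  0.1078 -0.0005] [ 51. 116.]
tile 0.69 [0.5916 0.0796 0.0124] [285. 148.]
tile cut 0.68 ((45.5, 111.5), (109.0, 91.0), 90.0)
tile cut 0.63 ((283.0, 153.0), (96.0, 96.0), 90.0)
```

View pics/w7.png

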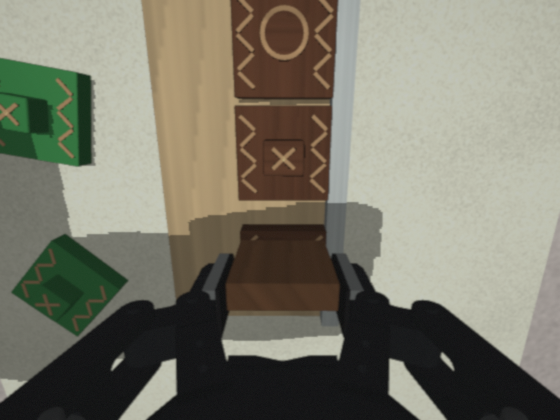

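The spacer is held level above the gap. Its lower edge is at row 240, the tile's edge at row 200, and the narrow tile's inner face at rows 225–237.

```bash
python3 - <<'E'
from h import *
p=cams.snapshot('wrist')
g=cv2.cvtColor(p['pixels'],cv2.COLOR_RGB2GRAY).astype(int)
print([(r,int(g[r,275:295].mean())) for r in range(192,322,1)])
for n,q,z in [('tile edge',(284,199.5),.03),('narrow bot',(284,225),.012),('narrow top',(284,237),.03),('sp bot',(284,243),.0898),('sp top near',(284,276),.1398),('sp top far',(284,316),.1398),('sp l',(229,312),.1398),('sp r',(338,312),.1398),('tL',(238,199),.03),('tR',(327,199),.03)]: print(n,onz(p,q,z).round(4))
E
```

```text
[(192, 58), (193, 58), (194, 58), (195, 58), (196, 58), (197, 58), (198, 58), (199, 60), (200, 76), (201, 113), (202, 144), (203, 148), (204, 145), (205, 137), (206, 121), (207, 111), (208, 99), (209, 94), (210, 93), (211, 93), (212, 93), (213, 93), (214, 93), (215, 93), (216, 93), (217, 93), (218, 93), (219, 93), (220, 93), (221, 93), (222, 93), (223, 92), (224, 83), (225, 54), (226, 32), (227, 29), (228, 30), (229, 30), (230, 30), (231, 31), (232, 35), (233, 37), (234, 37), (235, 38), (236, 38), (237, 38), (238, 37), (239, 37), (240, 40), (241, 43), (242, 44), (243, 44), (244, 44), (245, 44), (246, 44), (247, 44), (248, 44), (249, 44), (250, 43), (251, 44), (252, 44), (253, 44), (254, 44), (255, 44), (256, 44), (257, 44), (258, 44), (259, 44), (260, 44), (261, 44), (262, 44), (263, 44), (264, 44), (265, 44), (266, 44), (267, 44), (268, 44), (269, 44), (270, 44), (271, 44), (272, 44), (273, 43), (274, 44), (275, 44), (276, 44), (277, 44), (278, 44), (279, 44), (280, 44), (281, 44), (282, 45), (283, 49), (284, 53), (285, 55), (286, 56), (287, 55), (288, 56), (289, 56), (290, 56), (291, 56), (292, 56), (293, 56), (294, 56), (295, 56), (296, 56), (297, 56), (298, 56), (299, 56), (300, 56), (301, 56), (302, 56), (303, 56), (304, 55), (305, 55), (306, 55), (307, 56), (308, 56), (309, 56), (310, 65), (311, 82), (312, 87), (313, 88), (314, 87), (315, 88), (316, 94), (317, 106), (318, 112), (319, 114), (320, 113), (321, 114)]
tile edge [0.5901 0.0428 0.03  ]
narrow bot [0.5898 0.0155 0.012 ]
narrow top [0.5896 0.0117 0.03  ]
sp bot [0.5897 0.032  0.0898]
sp top near [0.5895 0.0382 0.1398]
sp top far [0.5892 0.0182 0.1398]
sp l [0.5648 0.0207 0.1398]
sp r [0.6132 0.0199 0.1398]
tL [0.5547 0.0438 0.03  ]
tR [0.6233 0.0426 0.03  ]
```

```bash
python3 -m inch '[{"tx":0,"ty":0,"tz":0.15,"roll":0,"jaw":0.5},{"tx":0,"ty":0,"tz":0.2,"roll":0,"jaw":0.5},{"tx":0,"ty":0,"tz":0.1,"roll":0,"jaw":0.5},{"tx":0,"ty":0,"tz":0.05,"roll":0,"jaw":0.5},{"tx":0,"ty":0,"tz":0,"roll":0,"jaw":0.5},{"tx":0,"ty":0,"tz":0,"roll":0,"jaw":0.5}]'
```

```text
time: 18.3
ee_pos: [0.5897, 0.0285, 0.037]
tcp_rot: [0.714, 0.701, 0.0, 0.0]
wrist_force: [-0.1, -0.3, 0.1]
grip_width: 0.0494
gripper_force: 31.5
```

```bash
python3 -m inch '[{"tx":0,"ty":0,"tz":0.01,"roll":0,"jaw":0.5},{"tx":0,"ty":0,"tz":0.01,"roll":0,"jaw":0.5},{"tx":0,"ty":0,"tz":0,"roll":0,"jaw":0.5}]'
```

```text
time: 18.68
ee_pos: [0.5895, 0.0285, 0.0344]
tcp_rot: [0.714, 0.701, 0.0, 0.0]
wrist_force: [-3.7, -0.2, 11.7]
grip_width: 0.0492
gripper_force: 32.8
```

```bash
python3 -m inch '[{"tx":0,"ty":0,"tz":0,"roll":0,"jaw":0.7},{"tx":0,"ty":0,"tz":0,"roll":0,"jaw":0.85},{"tx":0,"ty":0,"tz":0,"roll":0,"jaw":0.9},{"tx":0,"ty":0,"tz":-0.1,"roll":0,"jaw":0.9},{"tx":0,"ty":0,"tz":-0.3,"roll":0,"jaw":0.9},{"tx":0,"ty":0,"tz":-0.35,"roll":0,"jaw":0.9},{"tx":0.323,"ty":0.011,"tz":0,"roll":0,"jaw":0.9},{"tx":0,"ty":0,"tz":0,"roll":-0.0556,"jaw":0.9},{"tx":0,"ty":0,"tz":0,"roll":-0.0556,"jaw":0.9},{"tx":0,"ty":0,"tz":0,"roll":-0.0556,"jaw":0.9},{"tx":0,"ty":0,"tz":0,"roll":-0.0556,"jaw":0.9},{"tx":0,"ty":0,"tz":0,"roll":-0.0556,"jaw":0.9},{"tx":0,"ty":0,"tz":0,"roll":-0.0556,"jaw":0.9},{"tx":0,"ty":0,"tz":0,"roll":-0.0556,"jaw":0.9},{"tx":0,"ty":0,"tz":0,"roll":-0.0556,"jaw":0.9},{"tx":0,"ty":0,"tz":0,"roll":-0.0552,"jaw":0.9},{"tx":0,"ty":0,"tz":0,"roll":0,"jaw":0.9},{"tx":0,"ty":0,"tz":0,"roll":0,"jaw":0.9}]'
python3 look.py w8.png spacer tile
python3 -c "
import cv2
a=cv2.imread('pics/w8.png')[120:340,130:430]
cv2.imwrite('pics/w8c.png',cv2.resize(a,None,fx=2.6,fy=2.6,interpolation=cv2.INTER_CUBIC))"
```

```text
time: 20.92
ee_pos: [0.5918, 0.077, 0.1461]
tcp_rot: [0.011, 1.0, 0.0, 0.0]
wrist_force: [-0.8, 0.3, -0.7]
grip_width: 0.0769
gripper_force: 0.0
20.925 [0.5918 0.077  0.1461] [0.011  0.9999 0.     0.0002]
[[ 0.0217  0.9564  0.2911  0.5168]
 [ 0.9998 -0.021  -0.0055  0.0779]
 [ 0.0008  0.2912 -0.9567  0.289 ]
 [ 0.      0.      0.      1.    ]]
spacer 0.62 [0.589  0.0265 0.0643] [219. 216.]
spacer 0.98 [0.5904 0.0208 0.0111] [224. 201.]
spacer cut 0.75 ((224.70411682128906, 208.49072265625), (69.3375015258789, 27.426227569580078), 87.39744567871094)
tile 0.89 [0.4392 0.1078 0.0183] [318.  15.]
tile 0.65 [0.5867 0.0762 0.0309] [282. 201.]
tile 0.63 [ 0.4314 -0.0412  0.0158] [129.   9.]
tile 0.69 [0.5929 0.0754 0.0091] [281. 201.]
tile cut 0.82 ((282.0, 201.5), (79.0, 80.0), 90.0)
tile cut 0.72 ((314.0, 11.5), (23.0, 90.0), 90.0)
tile cut 0.69 ((132.5, 13.5), (27.0, 49.0), 90.0)
```

View pics/w8c.png

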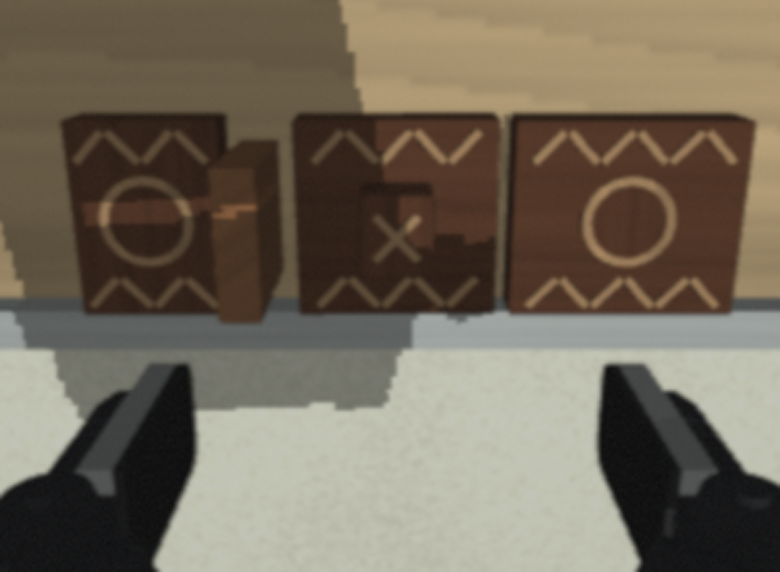

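The spacer stands upright and free in the wide gap at crop (213–280, 140–320), and the tile is still on the batten. I'll grip the boss across board x, so the fingers stay clear of the spacer.

```bash
python3 -m inch '[{"tx":0,"ty":0,"tz":0,"roll":0.0556,"jaw":0.8},{"tx":0,"ty":0,"tz":0,"roll":0.0556,"jaw":0.8},{"tx":0,"ty":0,"tz":0,"roll":0.0556,"jaw":0.8},{"tx":0,"ty":0,"tz":0,"roll":0.0556,"jaw":0.8},{"tx":0,"ty":0,"tz":0,"roll":0.0556,"jaw":0.8},{"tx":0,"ty":0,"tz":0,"roll":0.0556,"jaw":0.7},{"tx":0,"ty":0,"tz":0.1,"roll":0.0556,"jaw":0.7},{"tx":0,"ty":0,"tz":0.2,"roll":0.0556,"jaw":0.7},{"tx":0,"ty":0,"tz":0.2,"roll":0.0566,"jaw":0.7},{"tx":0,"ty":0,"tz":0,"roll":0,"jaw":0.7},{"tx":0,"ty":0,"tz":0,"roll":0,"jaw":0.7}]'
python3 look.py w9.png tile
```

```text
time: 22.65
ee_pos: [0.5923, 0.077, 0.0717]
tcp_rot: [0.714, 0.7, 0.0, 0.0]
wrist_force: [-0.1, 0.5, -0.7]
grip_width: 0.0601
gripper_force: 0.0
22.65 [0.5923 0.077  0.0717] [0.7137 0.7004 0.0005 0.0004]
[[ 0.9998 -0.0178 -0.0052  0.593 ]
 [-0.0185 -0.9566 -0.2908  0.1507]
 [ 0.0002  0.2909 -0.9568  0.2146]
 [ 0.      0.      0.      1.    ]]
tile 0.9 [ 0.3919 -0.0215  0.0174] [ 34. 349.]
tile 0.65 [0.5963 0.0863 0.0283] [289. 222.]
tile 0.63 [0.4254 0.1089 0.0199] [ 31. 190.]
tile 0.87 [0.594  0.0766 0.0086] [285. 225.]
tile 0.82 [ 0.3883 -0.0443  0.0003] [ 52. 356.]
tile 0.56 [0.3995 0.1084 0.0018] [ 15. 185.]
tile cut 0.89 ((34.5, 188.5), (111.0, 69.0), 90.0)
tile cut 0.7 ((280.0, 231.5), (103.0, 110.0), 90.0)
tile cut 0.67 ((25.478424072265625, 347.55206298828125), (43.47731018066406, 98.0380630493164), 49.08561706542969)
```

View pics/w9.png

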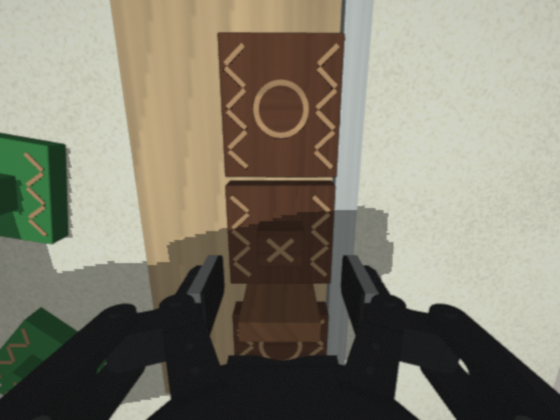

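The boss (cross at 280,249) lies centred between the fingers, and the spacer at (283,305) is clear of them. I'll go down and grip.

```bash
python3 -m inch '[{"tx":0,"ty":-0.004,"tz":0.15,"roll":0,"jaw":0.7},{"tx":0,"ty":0,"tz":0.093,"roll":0,"jaw":0.7},{"tx":0,"ty":0,"tz":0,"roll":0,"jaw":0.45},{"tx":0,"ty":0,"tz":0,"roll":0,"jaw":0.25},{"tx":0,"ty":0,"tz":0,"roll":0,"jaw":0.25},{"tx":0,"ty":0,"tz":0,"roll":0,"jaw":0.2},{"tx":0,"ty":0,"tz":0,"roll":0,"jaw":0.2}]' 90
```

```text
time: 23.72
ee_pos: [0.5912, 0.077, 0.0351]
tcp_rot: [0.715, 0.699, 0.0, 0.0]
wrist_force: [-3.9, 0.3, 6.6]
grip_width: 0.0259
gripper_force: 89.6
```

```bash
python3 -m inch '[{"tx":0,"ty":0.005,"tz":0,"roll":0,"jaw":0.2},{"tx":-0.02,"ty":0,"tz":0,"roll":0,"jaw":0.2},{"tx":-0.02,"ty":0,"tz":0,"roll":0,"jaw":0.2},{"tx":-0.015,"ty":0,"tz":0,"roll":0,"jaw":0.2},{"tx":0,"ty":0,"tz":0,"roll":0,"jaw":0.2}]'
```

```text
time: 24.35
ee_pos: [0.591, 0.0697, 0.0351]
tcp_rot: [0.715, 0.699, 0.0, -0.001]
wrist_force: [-8.8, 7.3, 8.8]
grip_width: 0.0257
gripper_force: 90.0
```

```bash
python3 -m inch '[{"tx":-0.007,"ty":0,"tz":0,"roll":0,"jaw":0.2},{"tx":-0.007,"ty":0,"tz":0,"roll":0,"jaw":0.2},{"tx":0,"ty":0,"tz":0,"roll":0,"jaw":0.2}]'
```

```text
time: 24.72
ee_pos: [0.591, 0.0678, 0.0351]
tcp_rot: [0.715, 0.699, 0.0, -0.001]
wrist_force: [-8.1, 7.9, 8.8]
grip_width: 0.0258
gripper_force: 90.0
```

```bash
python3 -m inch '[{"tx":-0.007,"ty":0,"tz":0,"roll":0,"jaw":0.2},{"tx":-0.007,"ty":0,"tz":0,"roll":0,"jaw":0.2},{"tx":0,"ty":0,"tz":0,"roll":0,"jaw":0.2}]'
```

```text
time: 25.1
ee_pos: [0.591, 0.0659, 0.0351]
tcp_rot: [0.715, 0.699, 0.0, -0.001]
wrist_force: [-8.2, 9.2, 10.2]
grip_width: 0.026
gripper_force: 90.0
```

```bash
python3 -m inch '[{"tx":-0.007,"ty":0,"tz":0,"roll":0,"jaw":0.2},{"tx":0,"ty":0,"tz":0,"roll":0,"jaw":0.2}]'
```

```text
time: 25.35
ee_pos: [0.591, 0.0658, 0.0352]
tcp_rot: [0.715, 0.699, 0.001, -0.001]
wrist_force: [-7.9, 16.0, 10.3]
grip_width: 0.0256
gripper_force: 90.0
```

```bash
python3 -m inch '[{"tx":-0.008,"ty":0,"tz":0,"roll":0,"jaw":0.2},{"tx":0,"ty":0,"tz":0,"roll":0,"jaw":0.2},{"tx":0,"ty":0,"tz":0,"roll":0,"jaw":0.2},{"tx":0,"ty":0,"tz":0,"roll":0,"jaw":0.2}]'
python3 look.py w10.png tile spacer narrow_neighbour
python3 - <<'E'
from h import *
t=cams.snapshot('side'); a=t['pixels'][150:270,210:370,::-1]; b=cams.snapshot('wrist')['pixels'][160:400,200:370,::-1]
a=cv2.resize(a,(520,390),interpolation=cv2.INTER_CUBIC); b=cv2.resize(b,(276,390),interpolation=cv2.INTER_CUBIC)
cv2.imwrite('pics/f.png',np.hstack([a,b]))
E
```

```text
time: 25.85
ee_pos: [0.591, 0.0657, 0.0352]
tcp_rot: [0.715, 0.699, 0.001, -0.002]
wrist_force: [-7.6, 24.6, 9.9]
grip_width: 0.0256
gripper_force: 90.0
25.85 [0.591  0.0657 0.0352] [ 0.7151  0.699   0.0012 -0.0017]
[[ 0.9997 -0.0211 -0.0082  0.5923]
 [-0.0225 -0.9577 -0.2868  0.1387]
 [-0.0018  0.2869 -0.9579  0.1784]
 [ 0.      0.      0.      1.    ]]
tile 0.97 [0.5925 0.0802 0.0297] [286. 236.]
tile 0.89 [0.4374 0.0996 0.0081] [ 20. 197.]
tile 0.93 [ 0.3892 -0.0489 -0.0027] [ 22. 383.]
tile 0.83 [0.5932 0.0669 0.0094] [287. 244.]
tile cut 0.68 ((282.5, 254.0), (124.0, 135.0), 90.0)
tile cut 0.66 ((14.0, 188.5), (28.0, 125.0), 0.0)
tile cut 0.56 ((30.5, 366.0), (80.0, 61.0), 90.0)
spacer 0.67 [0.5931 0.0249 0.0453] [289. 343.]
spacer 0.89 [0.5899 0.021  0.0108] [283. 310.]
spacer cut 0.72 ((282.10321044921875, 338.0940246582031), (76.11656951904297, 43.8586540222168), 1.7357046604156494)
```

View pics/f.png

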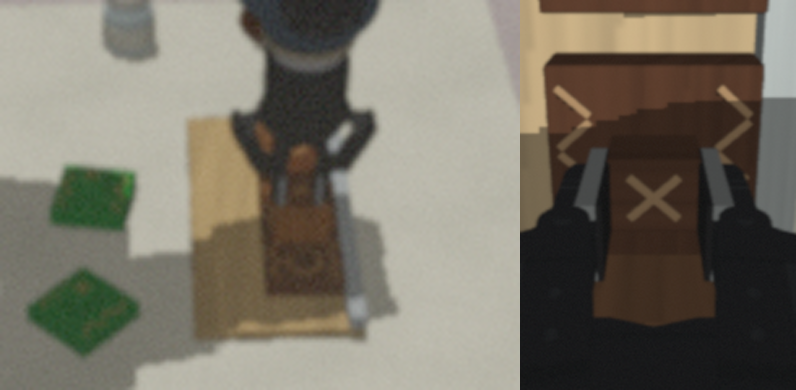

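The picture shows the spacer upright in the gap between the narrow tile and the loose tile, with the boss held. The tile bears on the spacer at about 25 N and on the batten at about 8 N, so I'll hand in.

```bash
python3 -c "
from bench import finish_job
print(finish_job())"
```

```text
the job is handed in; nothing more can be done
None
```

I handed the job in at about 26 s: the tile is back against the batten, the spacer stands free in the wide gap beside the narrow tile, and the arm is still pressing the tile against it with about 25 N; I don't have the judge's result.

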